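# Slide the lens prism past the spring gate

### The job

Push the red rail outward, away from the chute, to swing the spring gate open, and keep it held open with one finger while your other finger gently pushes the zinc tray with the glass prism by its blue rear plate along the chute, past the gate, until its front is fully home against the green stop. Only when it is home let the gate close by itself into the gap behind the prism and move clear. Push only: do not grip, lift or tip the tray, do not let the gate hit or drop onto it, and leave everything else where it stands.

Things in the scene. Friction and masses are not known exactly. Their poses are not given: they have to be found in the camera images.
- chute: Fixed guide chute on a steel plate (100x310x6 mm). Origin: on the table, middle of the channel; z up; turned by up to 0.3 rad. The tray is pushed along its +y. Channel floor 6 mm above the table, 66 mm wide inside (x -33 to 33), walls 4 mm thick, tops 22 mm above the table, y -150 to 150 mm, open at -y. The gate is on the -x side (outward = -x), its yellow leaf across the channel at y = 50 mm.
- stop_face (a point): Middle of the face of the green stop block that closes the chute's +y end (face at chute y = 134 mm; this point 40 mm, block top 56 mm above the table). The tray's front must meet it.
- gate (a joint): Gate angle, rad: 0 closed, grows to 1.1 as the rail is pushed outward (chute -x) and down. Hinge axis parallel to chute y, at x = -44 mm, 8 mm above the table. A spring always closes it: holding the rail takes about 2 N closed, 5 N wide open. From 0.7 up the leaf clears the tray; 0.75 to 0.95 is a good opening.
- leaf_edge (a point): Middle of the inner edge of the gate's yellow leaf, a 4 mm plate across the channel at chute y = 50 mm. Closed, the leaf covers chute x -46 to -8 mm, 35 to 66 mm above the table, and blocks the tray, which cannot push it open; it tilts up and out with the gate.
- rail_end (a point): Centre of the free -y end of the red rail: a round bar 10 mm thick along chute y, from y = -152 to 58 mm, 60 mm from the hinge; at gate angle a its x is -44 - 60 sin a, its height 8 + 60 cos a mm. Its one upright is at y = 42 to 58 mm; elsewhere it is free, so a finger standing on its inner side (towards the channel) can press it outward and slide along it.
- tray: Loose zinc tray, 0.4 to 0.8 kg, in the channel. Origin: centre of underside; +y = front = chute +y. Base 62 (x) x 112 (y) x 8 mm. Box with glass prism and clip: y -14 to 56 mm, 54 mm tall. Then a gap (base only), y -50 to -14, and the blue rear plate, y -56 to -50, 58 mm tall, 62 wide. Starts 12 to 52 mm short of the gate; home its origin is at chute y = 78 mm and the leaf fits the gap.
- push_face (a point): Middle of the outer (rear, -y) face of the tray's blue plate, 35 mm above the tray's underside.
- jack_a: Black iron screw jack, 60 mm wide at the foot, 86 mm tall; not part of the job, loose, leave it. Origin: centre of its underside.
- jack_b: The other black iron screw jack, same size; not part of the job, loose, leave it. Origin: centre of its underside.
- socket: Blue glazed ceramic bulb socket, 52 mm wide, 57 mm tall; not part of the job, loose, leave it. Origin: centre of its underside.
- sight: Brass sighting tube 120 mm long on a round brass foot, 87 mm tall; not part of the job, loose, leave it. Origin: centre of its underside.
- level: Aluminium spirit level block, 120 x 24 x 40 mm; not part of the job, loose, leave it. Origin: centre of its underside.
- carton: Cardboard bulb carton, 60 x 60 x 85 mm; not part of the job, loose, leave it. Origin: centre of its underside.
- jar: Jar with a white cap, 56 mm wide, 75 mm tall; not part of the job, loose, leave it. Origin: centre of its underside.
Not all that is in view belongs to the job. Several things have the shape of the tray; the one meant has the colours described above.

How it is judged:
By the outcome, as a careful person would: the job done as asked, in the order asked, and still so for the second after the job is handed in, with the robot touching nothing.
It also fails if it takes over 45 s, if anything falls off the work surface, if the arm or the gripper's body presses on something with over 40 N, if the wrist force passes 120 N, or if a joint passes its speed limit or range.

### The arm

A 7-joint arm with a two-finger parallel gripper is mounted at the origin on the work surface. World frame = base frame: x ahead of the robot, y to its left, z up, the work surface at z = 0. Lengths are in m, angles in rad, forces in N, time in s.
With the tool pointing down it reaches from about 0.4 to 0.85 m from the base axis. Payload 4.4 kg.
Tool frame: the origin (TCP) lies at the centre of the arm's flange, where the gripper is bolted on; the fingertips stand 199 mm ahead of it and the grasp point (between the pads) lies 180 mm ahead of it; z points along the fingers, y is the direction in which the jaws open and shut (so a half turn about z gives the same grasp; the last joint's range is limited). The gripper opens to 94 mm and grips with 3 to 60 N. Pads are 16 mm wide; open, the fingers measure 119 mm over their backs; the gripper's body (75 mm by 177 mm) begins 78 mm behind the grasp point.
Start: joints at [-1.278, 0.628, 0.038, 1.517, -0.027, 0.996, -0.02], TCP at [0.228, 0.609, 0.405] pointing down, gripper open.
Joint ranges: [-3.06, 3.06], [-0.37, 2.12], [-1.25, 1.32], [0.18, 2.47], [-1.1, 4.24], [0.23, 1.98], [-2.94, 2.94]. Speed limits (rad/s): [2.57, 2.57, 3.14, 3.14, 3.14, 3.14, 3.14].

### API

Orientations are given as [roll, pitch, yaw] about the fixed x, y, z axes, in that order (R = Rz(yaw) Ry(pitch) Rx(roll)).
In Python, from bench import robot gives the robot as it stands.
- The arm moves only by the shell command python3 -m inch 'ROWS' [OPENING] [FORCE]. ROWS is JSON, a list of rows, each an object with "delta_pos": the shift along the world's x, y, z in mm, a list of three; "twist": the turn, a rotation vector about the world's x, y, z in rad, a list of three. A call has 1 to 20 rows; each row is the pose to reach, as a shift and turn from the pose commanded when the call began; what a row does not reach only later rows make up. A row lasts 1/8 s, in which the tool goes at most 62.5 mm and 10.7 degrees, less where a joint would pass 70% of its speed; a pose out of reach is approached as far as the arm can. A call with a gripper value outside its range is refused whole. OPENING is the finger opening in mm, from 0 to 94, set as the call begins (- or left out, the last holds). The fingers move at their own pace and stop on an object; FORCE is the grip in N (left out, the last holds). Time passes only in rows, so rows that repeat a pose let the fingers close. It gives the time, the measured TCP pose, the force and the opening at its end, in the units of the state.
- robot.state(): the state, without advancing time (a new reading comes with each control period).
- robot.snapshot(name): name is "side" or "top"; returns the picture (420x560x3 uint8, blue, green, red); there is no depth.
- robot.camera_params(name): a dict with "fx", "fy", "cx", "cy" (pixels), "T" (4x4, takes a point from camera to world coordinates). Camera axes: x right, y up, looking along -z (the intrinsics and any distortion apply to the point x, -y, -z); pixel columns grow to the right and rows downward; lengths in m; the calibration is good to about 2 mm. A picture is of the moment at which its call begins. camera_params takes no time and is no camera call.
- robot.sign_off(): hands the job in, once; it reports no verdict.
Trained networks look in the newest picture that a camera, given by its name, has taken for a name from the list of things; names that differ only in an ending like _2 or _b are one class to them, and where a whole thing is asked for, a point or a joint stands for the part that bears it (a point fixed in the world has none). Each returns a list of dicts, best first, with "conf" (0 to 1); they miss things now and then, are a little off and sometimes report something else, mostly with a low value. They report only what shows in the picture. A call takes as long as a camera call. They do not tell look-alikes from the thing itself.
- robot.masks_of(camera, name): "pixels" (420x560 bool, what is visible of it) and "box" ([centre column, centre row, width, height] in pixels, round what is visible of it).
The state is a dict: "t": time; "joints": joint angles; "qvel": joint speeds; "joint_efforts": joint torques, N m; "tool_pos": TCP position; "tool_rot": TCP orientation; "wrist_force": force on the tool from outside, world axes, zero at the start; "ft_torque": the same for the moment, N m; "opening": finger opening in m.
Only numpy, scipy, OpenCV 4.12 (cv2) and the standard library are available. Lean on these libraries where they do the work, as an engineer would, in place of code of your own. Each camera call takes 0.05 s, during which the arm holds its last target.

## Working session

There is one attempt and no reset: what is moved stays moved. The work goes in short steps, Python scripts to look and compute and a shell command to move; the robot and the scene stay as the last step left them, time stands still between calls to the robot, and variables do not carry over. Pictures are saved under pics/ and viewed, and the job is handed in when it is done.

```bash
ls -la; mkdir -p pics; python3 - <<'E'
from bench import robot
import cv2
s=robot.state()
print({k:(s[k]) for k in ('t','tool_pos','tool_rot','wrist_force','opening')})
for n in('side','top'):
    im=robot.snapshot(n); cv2.imwrite(f'pics/{n}0.png',im); p=robot.camera_params(n); print(n,p)
E
```

```text
total 12
drwxr-xr-x  3 agent agent 4096 Dec  7 15:57 .
drwxr-xr-x 23 root  root  4096 Dec  7 15:57 ..
drwxr-xr-x  2 agent agent 4096 Dec  7 15:57 pics
{'t': 0.0, 'tool_pos': array([0.22810301, 0.60835795, 0.4037531 ]), 'tool_rot': array([-3.13970298e+00,  1.34263723e-05,  2.78281716e+00]), 'wrist_force': array([ 0.12184038, -0.19770414, -0.0767282 ]), 'opening': 0.09378402538490191}
side {'fx': 477.6841556203646, 'fy': 477.6841556203646, 'cx': 275.2838729417232, 'cy': 213.24510348046422, 'T': array([[ 0.7874126 ,  0.43214018, -0.43958646,  0.03303063],
       [-0.616357  ,  0.54125294, -0.57196968, -0.74090949],
       [-0.00924362,  0.72131832,  0.69254201,  0.94485222],
       [ 0.        ,  0.        ,  0.        ,  1.        ]])}
top {'fx': 462.4089306268922, 'fy': 462.4089306268922, 'cx': 281.4181836727997, 'cy': 209.82056118106752, 'T': array([[-0.0082584 ,  0.99179425, -0.12757733,  0.46230391],
       [-0.99987335, -0.00992593, -0.01244052, -0.02814656],
       [-0.01360476,  0.12745843,  0.9917506 ,  1.22060172],
       [ 0.        ,  0.        ,  0.        ,  1.        ]])}
```

View pics/side0.png

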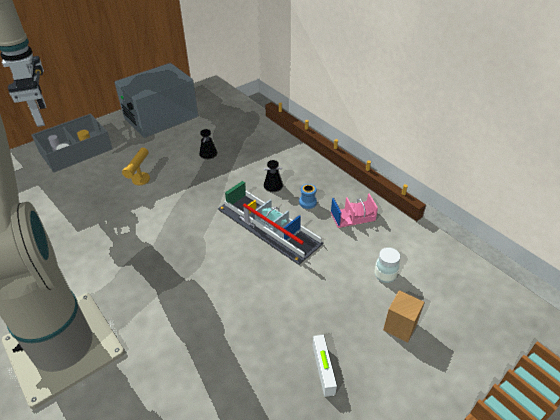

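View pics/top0.png

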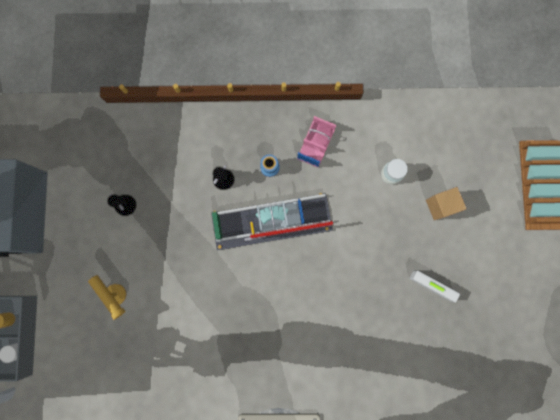

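```bash
python3 - <<'E'
import cv2
a=cv2.imread('pics/top0.png')[185:260,200:345]; cv2.imwrite('pics/top0c.png',cv2.resize(a,None,fx=5.5,fy=5.5,interpolation=cv2.INTER_CUBIC))
a=cv2.imread('pics/side0.png')[172:270,210:330]; cv2.imwrite('pics/side0c.png',cv2.resize(a,None,fx=6,fy=6,interpolation=cv2.INTER_CUBIC))
E
```

```text
(no output)
```

View pics/top0c.png

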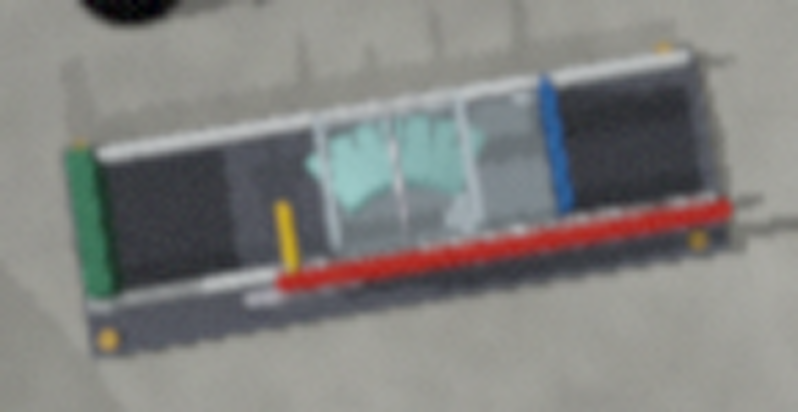

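View pics/side0c.png

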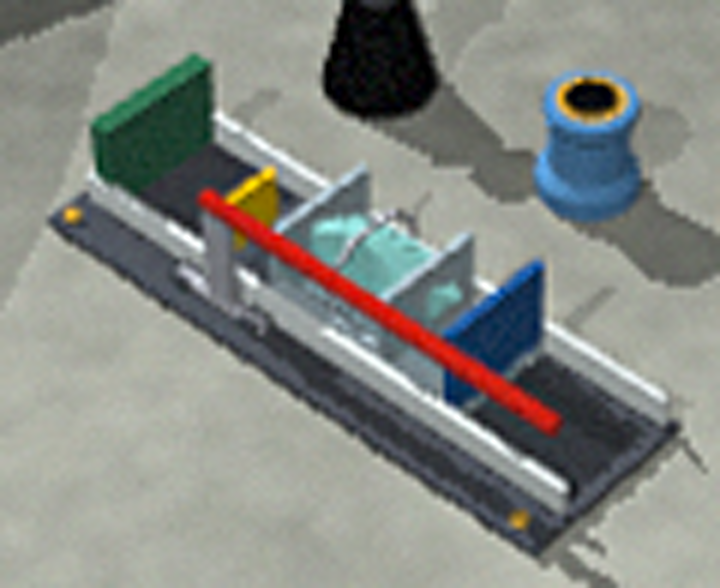

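```bash
cat > h.py <<'E'
import numpy as np
from bench import robot
def proj(cam,P):
    p=robot.camera_params(cam);T=p['T'];c=(np.atleast_2d(P)-T[:3,3])@T[:3,:3]
    x,y,z=c[:,0],-c[:,1],-c[:,2]
    return np.c_[p['fx']*x/z+p['cx'],p['fy']*y/z+p['cy']]
def tri(obs):  # [(cam,px)]
    A=np.zeros((3,3));b=np.zeros(3)
    for cam,(u,v) in obs:
        p=robot.camera_params(cam);T=p['T']
        d=T[:3,:3]@np.array([(u-p['cx'])/p['fx'],-(v-p['cy'])/p['fy'],-1]);d/=np.linalg.norm(d)
        M=np.eye(3)-np.outer(d,d);A+=M;b+=M@T[:3,3]
    return np.linalg.solve(A,b)
def c2w(q,P):
    c,s=np.cos(q[2]),np.sin(q[2]);P=np.atleast_2d(P)/1000.
    return np.c_[q[0]+c*P[:,0]-s*P[:,1],q[1]+s*P[:,0]+c*P[:,1],P[:,2]]
E
python3 - <<'E'
from h import *
from scipy.optimize import least_squares
t=lambda x,y:('top',(x/5.5+200-.4,y/5.5+185-.4)); s=lambda x,y:('side',(x/6+210-.4,y/6+172-.4))
O=[((-44,-152,68),t(730,208)),((-44,58,68),t(280,284)),((37,-150,22),t(690,52)),((-8,50,66),t(283,203)),
((-44,-152,68),s(556,424)),((-44,58,68),s(207,198)),((35,-150,22),s(668,400)),((-35,-150,22),s(570,488)),((-8,50,66),s(272,170))]
B=[((31,None,64),t(545,75)),((-31,None,64),t(568,212)),((31,None,64),s(540,264))]
print('rail-',tri([t(730,208),s(556,424)]),'rail+',tri([t(280,284),s(207,198)]),'leaf',tri([t(283,203),s(272,170)]),'blue',tri([t(545,75),s(540,264)]))
def f(q):
    r=[]
    for P,(c,u) in O: r.append(proj(c,c2w(q,P))[0]-u)
    for P,(c,u) in B: r.append(proj(c,c2w(q,(P[0],q[3]-53,P[2])))[0]-u)
    return np.concatenate(r)
r=least_squares(f,[.5,.0,.1,-50],loss='soft_l1',x_scale=[.1,.1,.1,10])
print(r.x); print(f(r.x).reshape(-1,2).round(1))
E
```

```text
rail- [ 0.57764903 -0.1408197   0.06803605] rail+ [0.54518244 0.06403522 0.0664457 ] leaf [0.58185064 0.0633182  0.06334433] blue [ 0.64045845 -0.05740457  0.05948763]
[ 5.96960182e-01  1.41590720e-02  1.56498142e-01 -2.47535454e+01]
[[ 0.8  0.1]
 [-0.2  0.2]
 [ 0.1  0. ]
 [ 0.2  0.3]
 [ 0.3  0.6]
 [-0.5 -0.4]
 [ 0.  -0.2]
 [-0.9 -0.2]
 [ 0.2 -0.5]
 [ 0.1  0.2]
 [ 0.1 -0.7]
 [ 0.1 -1. ]]
```

```bash
cat >> h.py <<'E'
Q=np.array([.59696,.01416,.1565])
def w2c(P):
    c,s=np.cos(Q[2]),np.sin(Q[2]);d=np.array(P)[:2]-Q[:2]
    return np.array([c*d[0]+s*d[1],-s*d[0]+c*d[1],P[2]])*1000-[0,0,199]
def go(x,y,tip):
    "shift in mm from the measured pose to chute x,y, tip height"
    st=robot.state();t=c2w(Q,(x,y,tip+199))[0]
    a=st['tool_rot'][2]; ya=np.arctan2(-np.cos(a),np.sin(a))
    print('target',t,'delta mm',((t-st['tool_pos'])*1000).round(1),'dyaw',Q[2]-ya)
def rep():
    s=robot.state();print('t',round(s['t'],2),'chute',w2c(s['tool_pos']).round(1),'F',s['wrist_force'].round(1),'op',round(s['opening']*1000,1),'rot',s['tool_rot'].round(3))
E
python3 -c "
from h import *
rep();go(13,-115,120);go(13,-115,28)
c,s=np.cos(.1565),np.sin(.1565);print(c,s)"
```

```text
t 0.1 chute [-271.7  644.5  204.9] F [0.  0.  0.4] op 93.6 rot [-3.14   0.     2.783]
target [ 0.62772525 -0.09740836  0.319     ] delta mm [ 399.6 -705.8  -84.9] dyaw -1.0555282845041754
target [ 0.62772525 -0.09740836  0.227     ] delta mm [ 399.6 -705.8 -176.9] dyaw -1.0555282845041754
0.9877788491993782 0.15586194235396922
```

```bash
python3 -m inch '[{"delta_pos":[10,-20,0],"twist":[0,0,-0.03]},{"delta_pos":[35,-60,0],"twist":[0,0,-0.09]},{"delta_pos":[62,-110,0],"twist":[0,0,-0.16]},{"delta_pos":[90,-160,0],"twist":[0,0,-0.24]},{"delta_pos":[119,-210,0],"twist":[0,0,-0.31]},{"delta_pos":[147,-260,0],"twist":[0,0,-0.39]},{"delta_pos":[175,-310,0],"twist":[0,0,-0.46]},{"delta_pos":[204,-360,0],"twist":[0,0,-0.54]},{"delta_pos":[232,-410,0],"twist":[0,0,-0.61]},{"delta_pos":[260,-460,-10],"twist":[0,0,-0.69]},{"delta_pos":[289,-510,-20],"twist":[0,0,-0.76]},{"delta_pos":[317,-560,-35],"twist":[0,0,-0.84]},{"delta_pos":[345,-610,-50],"twist":[0,0,-0.91]},{"delta_pos":[374,-660,-65],"twist":[0,0,-0.99]},{"delta_pos":[392,-692,-78],"twist":[0,0,-1.04]},{"delta_pos":[399.6,-705.8,-84],"twist":[0,0,-1.0555]},{"delta_pos":[399.6,-705.8,-84],"twist":[0,0,-1.0555]},{"delta_pos":[399.6,-705.8,-84],"twist":[0,0,-1.0555]},{"delta_pos":[399.6,-705.8,-84],"twist":[0,0,-1.0555]}]' 65 40
python3 - <<'E'
from h import *
import cv2
rep()
for n in('side','top'): cv2.imwrite(f'pics/{n}1.png',robot.snapshot(n))
a=cv2.imread('pics/top1.png')[140:280,200:400]; b=cv2.imread('pics/side1.png')[120:290,200:400]
cv2.imwrite('pics/c1.png',np.vstack([cv2.resize(a,(400,280),interpolation=cv2.INTER_CUBIC),cv2.resize(b,(400,340))])[:600])
cv2.imwrite('pics/s1.png',cv2.resize(b,None,fx=3.5,fy=3.5,interpolation=cv2.INTER_CUBIC))
go(13,-115,28)
E
```

```text
t: 2.48
tool_pos: [0.6277, -0.0953, 0.3213]
tool_rot: [3.141, -0.001, 1.73]
wrist_force: [-0.0, -0.4, -0.2]
opening: 0.0649
t 2.48 chute [  13.3 -112.9  122.3] F [-0.  -0.4 -0.2] op 64.9 rot [ 3.141e+00 -1.000e-03  1.730e+00]
target [ 0.62772525 -0.09740836  0.227     ] delta mm [ -0.   -1.5 -94.3] dyaw -0.0017983776658552497
```

View pics/s1.png

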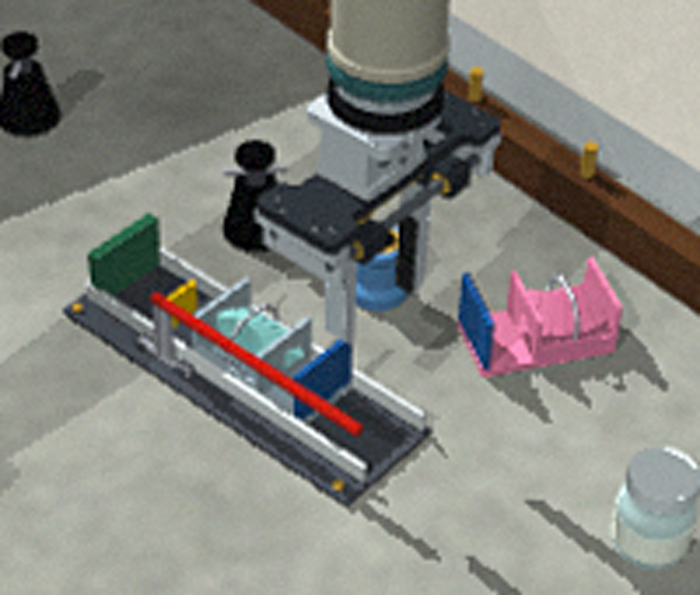

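```bash
python3 -c "
from h import *
for x in(-32,-19.5):
  for y in(-121,-105): print(x,y,((proj('side',c2w(Q,(x,y,122)))[0]-[200,120])*3.5).round())
"
python3 -m inch '[{"delta_pos":[0,-1,-20],"twist":[0,0,0]},{"delta_pos":[0,-1,-50],"twist":[0,0,0]},{"delta_pos":[0,-1,-50],"twist":[0,0,0]},{"delta_pos":[0,-1,-50],"twist":[0,0,0]}]'
python3 - <<'E'
from h import *
import cv2
rep()
a=robot.snapshot('side')[150:270,220:340];cv2.imwrite('pics/s2.png',cv2.resize(a,None,fx=5,fy=5,interpolation=cv2.INTER_CUBIC))
go(13,-115,28)
E
```

```text
-32 -121 [339. 346.]
-32 -105 [322. 336.]
-19.5 -121 [351. 337.]
-19.5 -105 [334. 327.]
t: 3.08
tool_pos: [0.6282, -0.0981, 0.2717]
tool_rot: [3.14, 0.0, 1.728]
wrist_force: [0.4, -0.8, -0.4]
opening: 0.0652
t 3.08 chute [  13.4 -115.7   72.7] F [ 0.4 -0.8 -0.4] op 65.2 rot [3.14  0.    1.728]
target [ 0.62772525 -0.09740836  0.227     ] delta mm [ -0.6   0.8 -45. ] dyaw -0.00022808165091725563
```

View pics/s2.png

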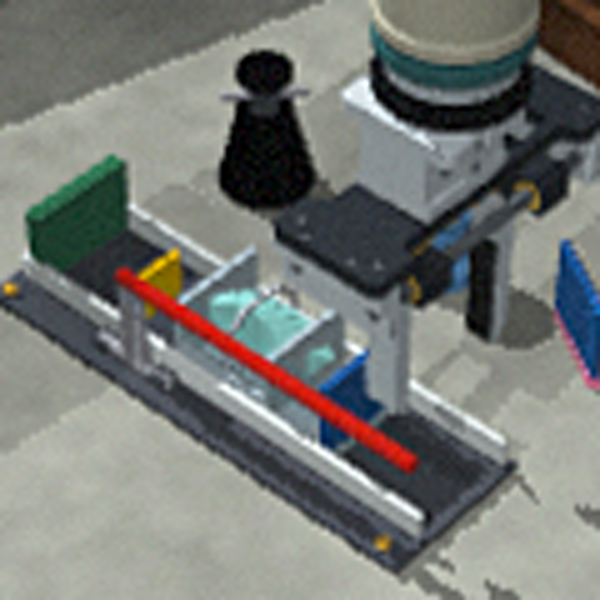

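```bash

python3 -m inch '[{"delta_pos":[-1,0,-15],"twist":[0,0,0]},{"delta_pos":[-1,0,-30],"twist":[0,0,0]},{"delta_pos":[-1,0,-44],"twist":[0,0,0]},{"delta_pos":[-1,0,-44],"twist":[0,0,0]},{"delta_pos":[-1,0,-44],"twist":[0,0,0]}]'
python3 - <<'E'
from h import *
import cv2
rep()
a=robot.snapshot('side')[150:270,220:340];cv2.imwrite('pics/s3.png',cv2.resize(a,None,fx=5,fy=5,interpolation=cv2.INTER_CUBIC))
go(-39,-115,28)
E
```

```text
t: 3.75
tool_pos: [0.6269, -0.0983, 0.2266]
tool_rot: [3.142, 0.0, 1.727]
wrist_force: [0.7, -0.2, 0.4]
opening: 0.0653
t 3.75 chute [  12.1 -115.8   27.6] F [ 0.7 -0.2  0.4] op 65.3 rot [3.142 0.    1.727]
target [ 0.57636075 -0.10551318  0.227     ] delta mm [-50.7  -7.2   0.1] dyaw 0.00011858742213452511
```

View pics/s3.png

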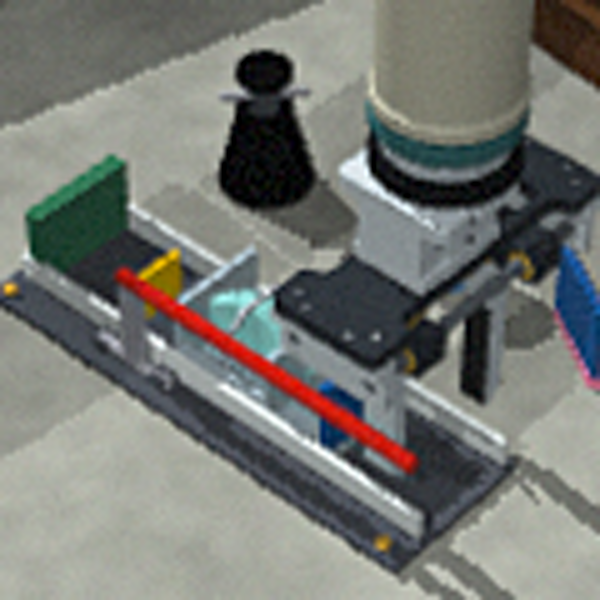

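```bash

python3 -m inch '[{"delta_pos":[-4,-0.6,0],"twist":[0,0,0]},{"delta_pos":[-8,-1.2,0],"twist":[0,0,0]},{"delta_pos":[-13,-2,0],"twist":[0,0,0]},{"delta_pos":[-18,-2.7,0],"twist":[0,0,0]},{"delta_pos":[-23,-3.4,0],"twist":[0,0,0]},{"delta_pos":[-28,-4.2,0],"twist":[0,0,0]},{"delta_pos":[-33,-5,0],"twist":[0,0,0]},{"delta_pos":[-38,-5.7,0],"twist":[0,0,0]},{"delta_pos":[-43,-6.4,0],"twist":[0,0,0]},{"delta_pos":[-47,-7,0],"twist":[0,0,0]},{"delta_pos":[-51,-7.5,0],"twist":[0,0,0]},{"delta_pos":[-51,-7.5,0],"twist":[0,0,0]},{"delta_pos":[-51,-7.5,0],"twist":[0,0,0]}]'
python3 - <<'E'
from h import *
import cv2
rep()
a=robot.snapshot('side')[150:270,220:340];cv2.imwrite('pics/s4.png',cv2.resize(a,None,fx=5,fy=5,interpolation=cv2.INTER_CUBIC))
go(-39,-115,28)
for a in(.75,.85,.95): print(a,[(proj('side',c2w(Q,(-44-60*np.sin(a),y,8+60*np.cos(a))))[0]-[220,150])*5 for y in(-152,58)])
E
```

```text
t: 5.42
tool_pos: [0.579, -0.1047, 0.2272]
tool_rot: [3.133, 0.002, 1.728]
wrist_force: [12.2, 2.1, -9.1]
opening: 0.0649
t 5.42 chute [ -36.2 -114.6   28.2] F [12.2  2.1 -9.1] op 64.9 rot [3.133e+00 2.000e-03 1.728e+00]
target [ 0.57636075 -0.10551318  0.227     ] delta mm [-2.7 -0.8 -0.2] dyaw -0.001130141066655127
0.75 [array([357.9580471 , 531.39637268]), array([ 65.2388129 , 331.16255475])]
0.85 [array([352.21350444, 541.86520058]), array([ 60.14176053, 340.9045781 ])]
0.95 [array([347.07510982, 552.32959447]), array([ 55.71649784, 350.72345166])]
```

View pics/s4.png

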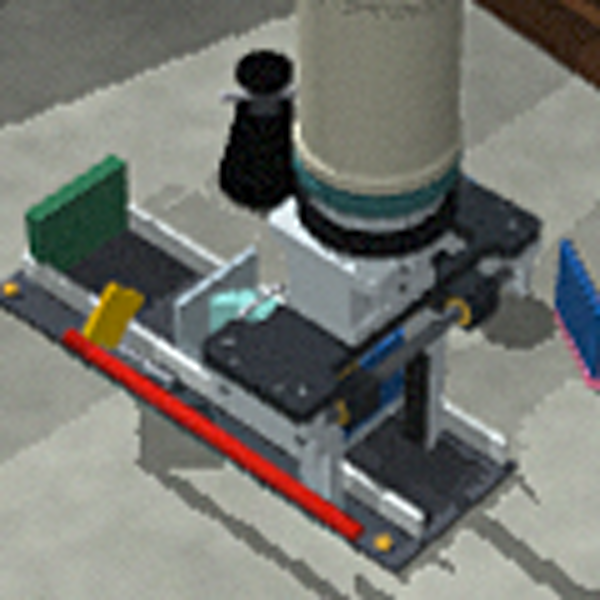

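```bash

python3 -m inch '[{"delta_pos":[-2.6,3.7,0],"twist":[0,0,0]},{"delta_pos":[-3.2,7.6,0],"twist":[0,0,0]},{"delta_pos":[-3.9,11.6,0],"twist":[0,0,0]},{"delta_pos":[-4.5,15.5,0],"twist":[0,0,0]},{"delta_pos":[-5.1,19.5,0],"twist":[0,0,0]},{"delta_pos":[-5.4,21.4,0],"twist":[0,0,0]},{"delta_pos":[-5.4,21.4,0],"twist":[0,0,0]}]'
python3 - <<'E'
from h import *
import cv2
rep()
a=robot.snapshot('side')[150:270,220:340];cv2.imwrite('pics/s5.png',cv2.resize(a,None,fx=5,fy=5,interpolation=cv2.INTER_CUBIC))
E
```

```text
t: 6.35
tool_pos: [0.5724, -0.086, 0.2279]
tool_rot: [3.135, 0.005, 1.727]
wrist_force: [7.0, -3.2, -0.3]
opening: 0.065
t 6.35 chute [-39.9 -95.1  28.9] F [ 7.  -3.2 -0.3] op 65.0 rot [3.135 0.005 1.727]
```

View pics/s5.png

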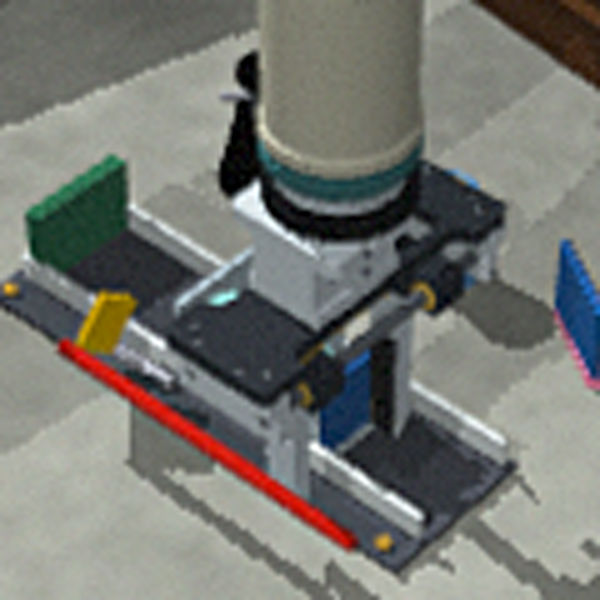

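```bash

python3 -m inch '[{"delta_pos":[-0.5,3,0],"twist":[0,0,0]},{"delta_pos":[-0.9,6,0],"twist":[0,0,0]},{"delta_pos":[-1.4,9,0],"twist":[0,0,0]},{"delta_pos":[-1.9,12,0],"twist":[0,0,0]},{"delta_pos":[-2.4,15,0],"twist":[0,0,0]},{"delta_pos":[-2.8,18,0],"twist":[0,0,0]},{"delta_pos":[-3.3,21,0],"twist":[0,0,0]},{"delta_pos":[-3.8,24,0],"twist":[0,0,0]}]'
python3 - <<'E'
from h import *
import cv2
rep()
a=robot.snapshot('side')[150:270,220:340];cv2.imwrite('pics/s6.png',cv2.resize(a,None,fx=5,fy=5,interpolation=cv2.INTER_CUBIC))
a=robot.snapshot('top')[170:260,200:340];cv2.imwrite('pics/t6.png',cv2.resize(a,None,fx=5,fy=5,interpolation=cv2.INTER_CUBIC))
E
```

```text
t: 7.4
tool_pos: [0.5685, -0.064, 0.2279]
tool_rot: [3.135, 0.007, 1.725]
wrist_force: [6.6, -7.8, -0.5]
opening: 0.0648
t 7.4 chute [-40.3 -72.8  28.9] F [ 6.6 -7.8 -0.5] op 64.8 rot [3.135 0.007 1.725]
```

View pics/s6.png

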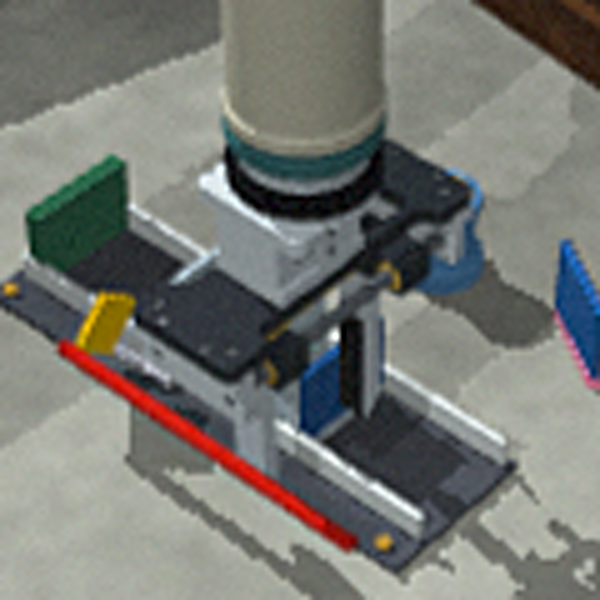

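View pics/t6.png

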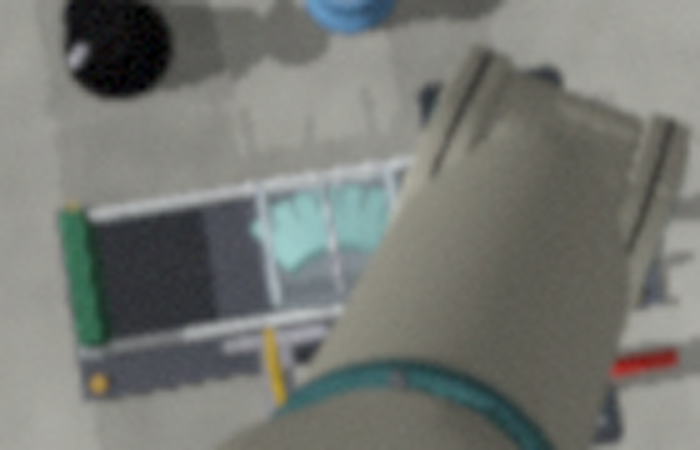

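```bash

python3 -m inch '[{"delta_pos":[-0.5,3,0],"twist":[0,0,0]},{"delta_pos":[-0.9,6,0],"twist":[0,0,0]},{"delta_pos":[-1.4,9,0],"twist":[0,0,0]},{"delta_pos":[-1.9,12,0],"twist":[0,0,0]},{"delta_pos":[-2.4,15,0],"twist":[0,0,0]},{"delta_pos":[-2.8,18,0],"twist":[0,0,0]},{"delta_pos":[-3.3,21,0],"twist":[0,0,0]},{"delta_pos":[-3.8,24,0],"twist":[0,0,0]},{"delta_pos":[-4.3,27,0],"twist":[0,0,0]},{"delta_pos":[-4.7,30,0],"twist":[0,0,0]},{"delta_pos":[-5.2,33,0],"twist":[0,0,0]},{"delta_pos":[-5.7,36,0],"twist":[0,0,0]},{"delta_pos":[-6.2,39,0],"twist":[0,0,0]},{"delta_pos":[-6.6,42,0],"twist":[0,0,0]}]'
python3 - <<'E'
from h import *
import cv2
rep()
a=robot.snapshot('side')[150:270,220:340];cv2.imwrite('pics/s7.png',cv2.resize(a,None,fx=5,fy=5,interpolation=cv2.INTER_CUBIC))
E
```

```text
t: 9.25
tool_pos: [0.5619, -0.0221, 0.228]
tool_rot: [3.135, 0.007, 1.724]
wrist_force: [5.9, -7.1, 0.8]
opening: 0.0646
t 9.25 chute [-40.3 -30.4  29. ] F [ 5.9 -7.1  0.8] op 64.6 rot [3.135 0.007 1.724]
```

View pics/s7.png

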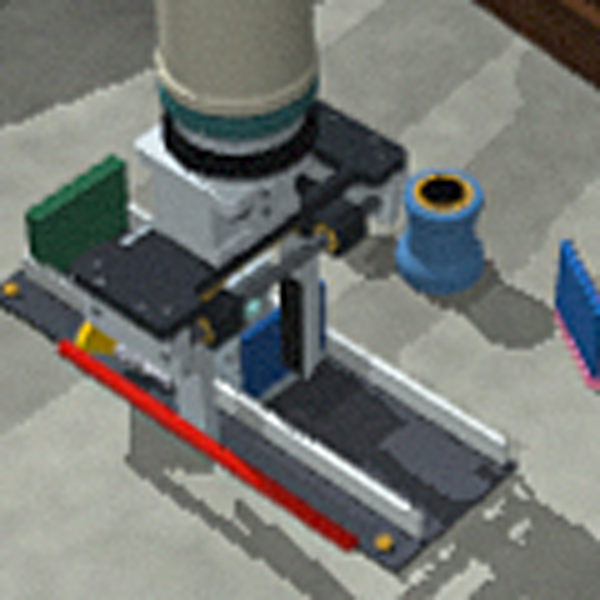

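```bash

python3 -m inch '[{"delta_pos":[-0.5,3,0],"twist":[0,0,0]},{"delta_pos":[-0.9,6,0],"twist":[0,0,0]},{"delta_pos":[-1.4,9,0],"twist":[0,0,0]},{"delta_pos":[-1.9,12,0],"twist":[0,0,0]},{"delta_pos":[-2.4,15,0],"twist":[0,0,0]},{"delta_pos":[-2.8,18,0],"twist":[0,0,0]},{"delta_pos":[-3.3,21,0],"twist":[0,0,0]},{"delta_pos":[-3.8,24,0],"twist":[0,0,0]},{"delta_pos":[-4.3,27,0],"twist":[0,0,0]},{"delta_pos":[-4.7,30,0],"twist":[0,0,0]},{"delta_pos":[-5.2,33,0],"twist":[0,0,0]}]'
python3 - <<'E'
from h import *
import cv2
rep()
a=robot.snapshot('side')[150:270,220:340];cv2.imwrite('pics/s8.png',cv2.resize(a,None,fx=5,fy=5,interpolation=cv2.INTER_CUBIC))
a=robot.snapshot('top')[170:260,200:340];cv2.imwrite('pics/t8.png',cv2.resize(a,None,fx=5,fy=5,interpolation=cv2.INTER_CUBIC))
E
```

```text
t: 10.68
tool_pos: [0.5568, 0.0107, 0.2279]
tool_rot: [3.135, 0.007, 1.724]
wrist_force: [6.7, -7.5, -0.1]
opening: 0.0647
t 10.68 chute [-40.2   2.9  28.9] F [ 6.7 -7.5 -0.1] op 64.7 rot [3.135 0.007 1.724]
```

View pics/s8.png

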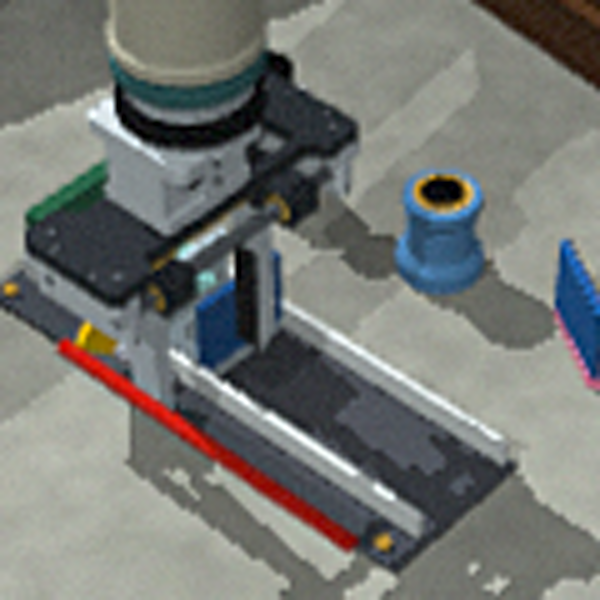

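View pics/t8.png

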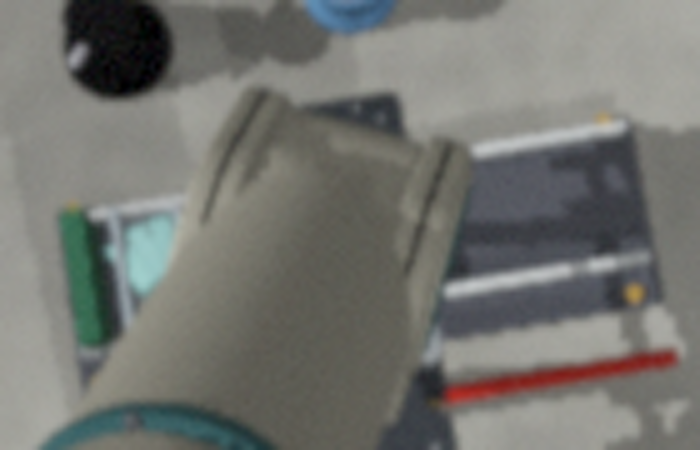

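```bash

python3 -m inch '[{"delta_pos":[-0.3,2,0],"twist":[0,0,0]},{"delta_pos":[-0.6,4,0],"twist":[0,0,0]},{"delta_pos":[-0.9,6,0],"twist":[0,0,0]},{"delta_pos":[-1.2,7.5,0],"twist":[0,0,0]},{"delta_pos":[-1.4,8.5,0],"twist":[0,0,0]},{"delta_pos":[-1.4,8.5,0],"twist":[0,0,0]}]'
python3 -c "
from h import *
rep()"
python3 -m inch '[{"delta_pos":[-0.1,0.7,0],"twist":[0,0,0]},{"delta_pos":[-0.2,1.4,0],"twist":[0,0,0]},{"delta_pos":[-0.3,2,0],"twist":[0,0,0]}]'
python3 -c "
from h import *
rep()"

```

```text
t: 11.52
tool_pos: [0.5555, 0.0193, 0.2279]
tool_rot: [3.135, 0.007, 1.724]
wrist_force: [6.4, -7.6, 1.2]
opening: 0.0648
t 11.53 chute [-40.2  11.6  28.9] F [ 6.4 -7.6  1.2] op 64.8 rot [3.135 0.007 1.724]
t: 11.9
tool_pos: [0.5552, 0.0211, 0.2279]
tool_rot: [3.135, 0.007, 1.724]
wrist_force: [6.6, -8.1, 0.4]
opening: 0.0649
t 11.9 chute [-40.2  13.4  28.9] F [ 6.6 -8.1  0.4] op 64.9 rot [3.135 0.007 1.724]
```

Continue in tiny steps, watching for the force to climb.

```bash

python3 -m inch '[{"delta_pos":[-0.1,0.5,0],"twist":[0,0,0]},{"delta_pos":[-0.2,1,0],"twist":[0,0,0]}]'
python3 -m inch '[{"delta_pos":[-0.1,0.5,0],"twist":[0,0,0]},{"delta_pos":[-0.2,1,0],"twist":[0,0,0]}]'

```

```text
t: 12.15
tool_pos: [0.555, 0.0221, 0.2279]
tool_rot: [3.135, 0.007, 1.724]
wrist_force: [7.2, -8.3, -0.3]
opening: 0.0653
t: 12.4
tool_pos: [0.5548, 0.0231, 0.2279]
tool_rot: [3.135, 0.007, 1.724]
wrist_force: [7.4, -7.0, 0.2]
opening: 0.0651
```

```bash

python3 -m inch '[{"delta_pos":[-0.1,0.5,0],"twist":[0,0,0]},{"delta_pos":[-0.2,1,0],"twist":[0,0,0]}]'
python3 -c "
from h import *
rep()"

```

```text
t: 12.65
tool_pos: [0.5547, 0.0241, 0.2279]
tool_rot: [3.135, 0.007, 1.724]
wrist_force: [6.4, -6.8, -0.1]
opening: 0.0651
t 12.65 chute [-40.2  16.4  28.9] F [ 6.4 -6.8 -0.1] op 65.1 rot [3.135 0.007 1.724]
```

```bash

for i in 1; do python3 -m inch '[{"delta_pos":[-0.1,0.5,0],"twist":[0,0,0]},{"delta_pos":[-0.2,1,0],"twist":[0,0,0]}]'; done
python3 - <<'E'
from h import *
import cv2
rep()
a=robot.snapshot('side')[170:260,210:310];cv2.imwrite('pics/s9.png',cv2.resize(a,None,fx=6,fy=6,interpolation=cv2.INTER_CUBIC))
a=robot.snapshot('top')[190:250,200:280];cv2.imwrite('pics/t9.png',cv2.resize(a,None,fx=8,fy=8,interpolation=cv2.INTER_CUBIC))
E
```

```text
t: 12.9
tool_pos: [0.5546, 0.0244, 0.2279]
tool_rot: [3.134, 0.008, 1.723]
wrist_force: [7.3, -9.8, -0.1]
opening: 0.0653
t 12.9 chute [-40.3  16.7  28.9] F [ 7.3 -9.8 -0.1] op 65.3 rot [3.134 0.008 1.723]
```

View pics/t9.png

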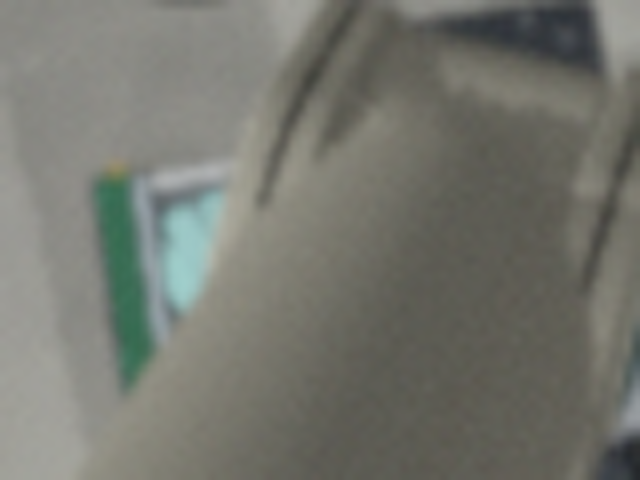

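View pics/s9.png

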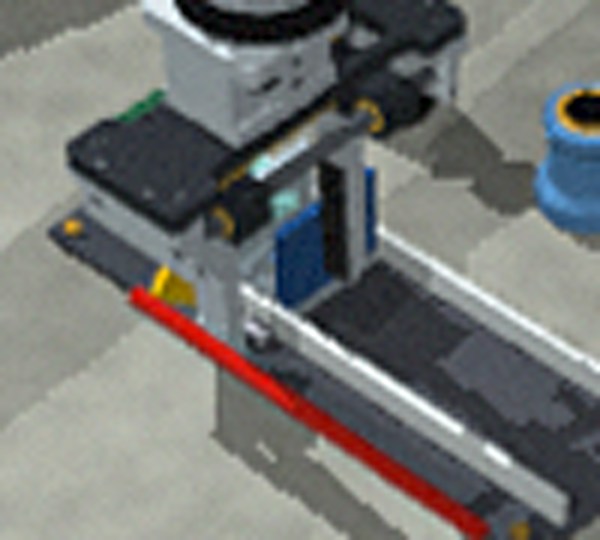

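```bash

python3 -m inch '[{"delta_pos":[-0.1,0.5,0],"twist":[0,0,0]},{"delta_pos":[-0.2,1.2,0],"twist":[0,0,0]},{"delta_pos":[-0.2,1.2,0],"twist":[0,0,0]}]'
python3 -c "
from h import *
rep()"

```

```text
t: 13.38
tool_pos: [0.5546, 0.0247, 0.2281]
tool_rot: [3.134, 0.009, 1.721]
wrist_force: [8.3, -10.9, -0.6]
opening: 0.0646
t 13.38 chute [-40.2  17.   29.1] F [  8.3 -10.9  -0.6] op 64.6 rot [3.134 0.009 1.721]
```

```bash

python3 -m inch '[{"delta_pos":[0.3,-2,0],"twist":[0,0,0]},{"delta_pos":[0.8,-5,0],"twist":[0,0,0]},{"delta_pos":[1.6,-10,0],"twist":[0,0,0]},{"delta_pos":[3.2,-20,0],"twist":[0,0,0]},{"delta_pos":[4.7,-30,0],"twist":[0,0,0]},{"delta_pos":[6.3,-40,0],"twist":[0,0,0]},{"delta_pos":[7.9,-50,0],"twist":[0,0,0]},{"delta_pos":[9.5,-60,0],"twist":[0,0,0]},{"delta_pos":[11,-70,0],"twist":[0,0,0]},{"delta_pos":[12.6,-80,0],"twist":[0,0,0]},{"delta_pos":[14.2,-90,0],"twist":[0,0,0]},{"delta_pos":[15.8,-100,0],"twist":[0,0,0]},{"delta_pos":[17.4,-110,0],"twist":[0,0,0]},{"delta_pos":[18.9,-120,0],"twist":[0,0,0]},{"delta_pos":[20,-126,0],"twist":[0,0,0]},{"delta_pos":[20.3,-128.4,0],"twist":[0,0,0]},{"delta_pos":[20.3,-128.4,0],"twist":[0,0,0]},{"delta_pos":[20.3,-128.4,0],"twist":[0,0,0]}]'
python3 - <<'E'
from h import *
import cv2
rep()
a=robot.snapshot('side')[150:270,210:340];cv2.imwrite('pics/s10.png',cv2.resize(a,None,fx=5,fy=5,interpolation=cv2.INTER_CUBIC))
a=robot.snapshot('top')[170:260,200:340];cv2.imwrite('pics/t10.png',cv2.resize(a,None,fx=5,fy=5,interpolation=cv2.INTER_CUBIC))
go(13,-115,28)
P=[(x,y,z) for x in(31,-31) for y,z in((-50+78,64),(-56+78,64))]
for p in P+[(33,134,56),(-33,134,56),(31,134,60)]: print(p,((proj('side',c2w(Q,p))[0]-[210,150])*5).round(),((proj('top',c2w(Q,p))[0]-[200,170])*5).round())
E
```

```text
t: 15.62
tool_pos: [0.5737, -0.096, 0.2272]
tool_rot: [3.138, -0.002, 1.728]
wrist_force: [6.5, 6.1, 0.0]
opening: 0.0654
t 15.62 chute [ -40.2 -105.2   28.2] F [6.5 6.1 0. ] op 65.4 rot [ 3.138e+00 -2.000e-03  1.728e+00]
target [ 0.62772525 -0.09740836  0.227     ] delta mm [54.1 -1.4 -0.2] dyaw -0.0008756723890075702
(31, 28, 64) [304. 233.] [288. 176.]
(31, 22, 64) [312. 238.] [299. 175.]
(-31, 28, 64) [225. 290.] [307. 297.]
(-31, 22, 64) [233. 295.] [319. 295.]
(33, 134, 56) [173. 159.] [ 82. 209.]
(-33, 134, 56) [ 89. 215.] [101. 337.]
(31, 134, 60) [170. 155.] [ 82. 212.]
```

View pics/s10.png

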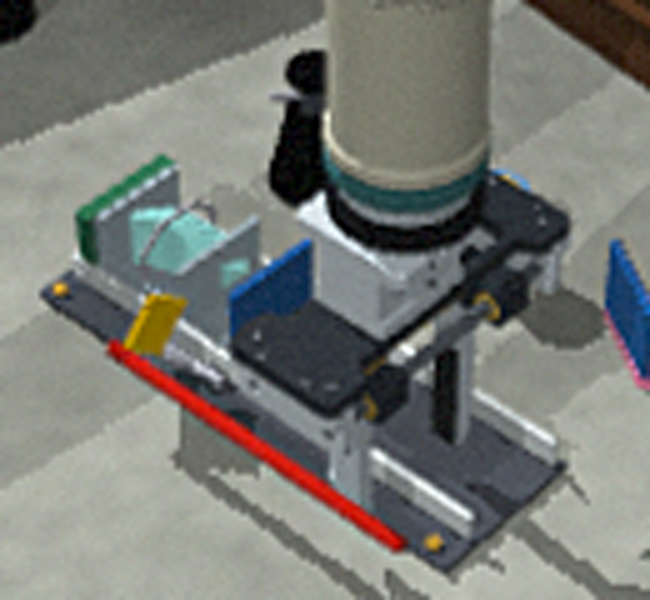

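View pics/t10.png

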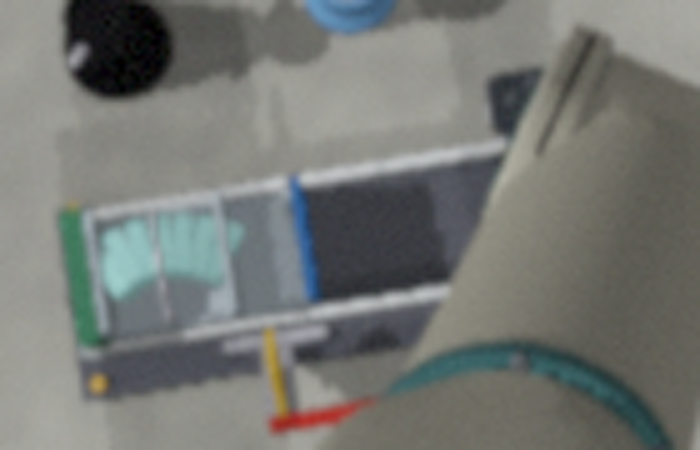

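```bash

python3 -m inch '[{"delta_pos":[3,0.5,0],"twist":[0,0,0]},{"delta_pos":[6,1,0],"twist":[0,0,0]},{"delta_pos":[10,1.6,0],"twist":[0,0,0]},{"delta_pos":[14,2.2,0],"twist":[0,0,0]},{"delta_pos":[18,2.8,0],"twist":[0,0,0]},{"delta_pos":[22,3.5,0],"twist":[0,0,0]},{"delta_pos":[26,4.1,0],"twist":[0,0,0]},{"delta_pos":[30,4.7,0],"twist":[0,0,0]},{"delta_pos":[34,5.4,0],"twist":[0,0,0]},{"delta_pos":[38,6,0],"twist":[0,0,0]},{"delta_pos":[42,6.6,0],"twist":[0,0,0]},{"delta_pos":[45,7.1,0],"twist":[0,0,0]},{"delta_pos":[48,7.6,0],"twist":[0,0,0]},{"delta_pos":[52,8.2,0],"twist":[0,0,0]},{"delta_pos":[56,8.8,0],"twist":[0,0,0]},{"delta_pos":[56,8.8,0],"twist":[0,0,0]},{"delta_pos":[56,8.8,0],"twist":[0,0,0]}]'
python3 - <<'E'
from h import *
import cv2
rep()
a=robot.snapshot('side')[150:270,210:340];cv2.imwrite('pics/s11.png',cv2.resize(a,None,fx=5,fy=5,interpolation=cv2.INTER_CUBIC))
E
```

```text
t: 17.85
tool_pos: [0.6282, -0.0892, 0.2265]
tool_rot: [-3.141, -0.0, 1.727]
wrist_force: [-0.6, -0.4, -0.6]
opening: 0.0647
t 17.85 chute [  14.7 -107.    27.5] F [-0.6 -0.4 -0.6] op 64.7 rot [-3.141 -0.     1.727]
```

View pics/s11.png

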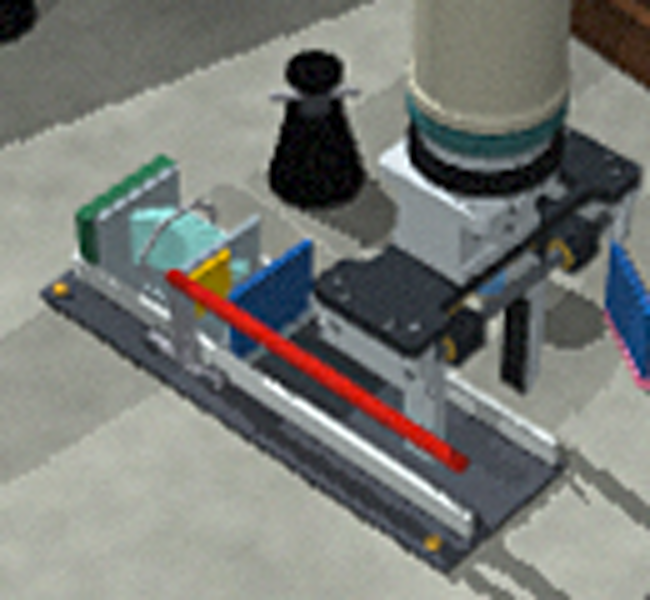

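Gate is closed with the leaf in the gap, and the finger is clear of the rail. Straight up now.

```bash

python3 -m inch '[{"delta_pos":[0,0,15],"twist":[0,0,0]},{"delta_pos":[0,0,45],"twist":[0,0,0]},{"delta_pos":[0,0,90],"twist":[0,0,0]},{"delta_pos":[0,0,130],"twist":[0,0,0]},{"delta_pos":[-40,-40,150],"twist":[0,0,0]},{"delta_pos":[-80,-80,150],"twist":[0,0,0]},{"delta_pos":[-110,-120,150],"twist":[0,0,0]},{"delta_pos":[-110,-120,150],"twist":[0,0,0]},{"delta_pos":[-110,-120,150],"twist":[0,0,0]}]'
python3 - <<'E'
from h import *
import cv2
rep()
im=robot.snapshot('side');cv2.imwrite('pics/s12f.png',im);a=im[150:270,210:340]
im=robot.snapshot('top');cv2.imwrite('pics/t12f.png',im);b=im[170:260,200:340]
cv2.imwrite('pics/s12.png',cv2.resize(a,None,fx=5,fy=5,interpolation=cv2.INTER_CUBIC))
cv2.imwrite('pics/t12.png',cv2.resize(b,None,fx=5,fy=5,interpolation=cv2.INTER_CUBIC))
E
```

```text
t: 19.02
tool_pos: [0.5188, -0.2088, 0.3775]
tool_rot: [3.14, -0.0, 1.727]
wrist_force: [-0.5, 0.7, -0.3]
opening: 0.065
t 19.02 chute [-112.  -208.1  178.5] F [-0.5  0.7 -0.3] op 65.0 rot [ 3.14  -0.     1.727]
```

View pics/t12.png

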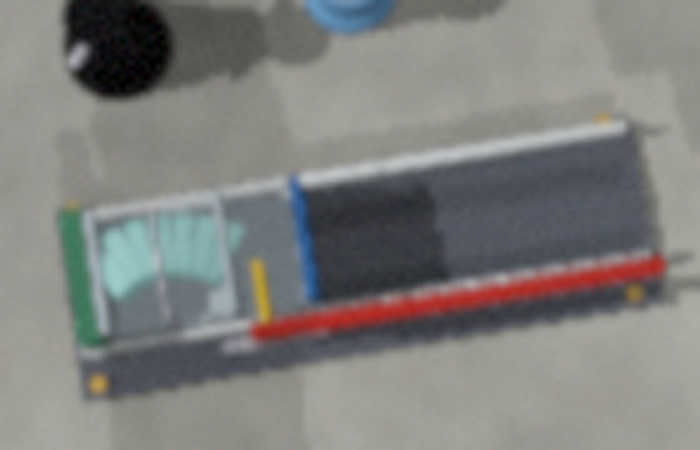

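View pics/s12f.png

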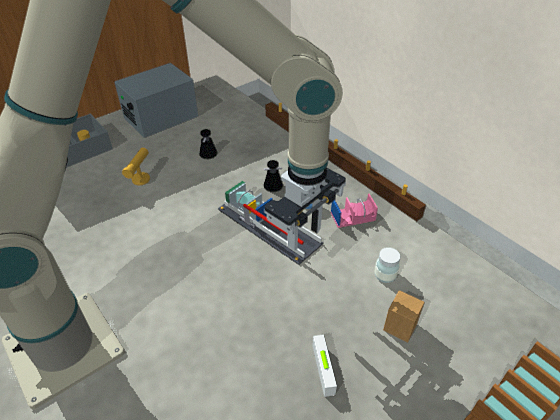

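```bash
python3 -c "
from h import *
print(abs(robot.state()['qvel']).max());print(robot.sign_off())"
```

```text
0.008394090483399482
the job is handed in; nothing more can be done
None
```

The tray is home against the green stop and the gate is closed behind the prism. I handed the job in at about 19 s of the 45 s limit.

- **Finding the tray:** I fitted the chute, gate and tray positions from both camera views to within about 1 pixel. The pink look-alike near (317,140) in the top view was ruled out by colour and was not touched.
- **Pushing:** One finger held the rail outward with the gate at about 0.87 rad. The other pushed the blue plate about 103 mm. The tray stopped moving against the stop as the wrist force rose to about 14 N.
- **Closing:** I backed that finger well away from the plate and let the spring close the gate slowly as the rail finger withdrew. Then I lifted clear.

**Last checks:**
- The top view shows the prism box against the green stop and the blue plate within about 1 mm of where it should be.
- The yellow leaf sits in the gap, the rail is fully closed, and the wrist reads no contact force.
- The other things appeared unmoved in the side view. I checked this by eye and did not measure it.

**One disagreement:** the tool stopped about 3 mm further along the chute than my calibration predicted. I put this down to the arm flexing and calibration error, because the contact force and the final picture both say the tray is home.

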